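# Clamp the flatbread press shut with its wing nut

## Robot

A 6-joint arm with a two-finger parallel gripper is mounted at the origin on the work surface. World frame = base frame: x ahead of the robot, y to its left, z up, the work surface at z = 0. Lengths are in mm, angles in rad, forces in N, time in s.
With the tool pointing down it reaches from about 275 to 750 mm from the base axis. Payload 10.2 kg.
Tool frame: the origin (TCP) lies midway between the tips of the shut fingers; the grasp point (between the pads) lies 19 mm behind it (ctrl.tcp_to_grasp is the z of the grasp point in the tool frame, in mm); z points along the fingers, y is the direction in which the jaws open and shut (so a half turn about z gives the same grasp; the last joint's range is limited). The gripper opens to 85 mm and grips with 20 to 120 N. Pads are 22 mm wide; open, the fingers measure 114 mm over their backs; the gripper's body (76 mm by 85 mm) begins 54 mm behind the grasp point. The pads swing forward as they close: fully open they stand 13 mm farther back than shut.
Start: joints at [0.924, 0.313, 1.498, -0, 1.331, -0.223], TCP at [215.907, 478.555, 231.294] pointing down, gripper open.
Joint ranges: [-2.94, 2.94], [-0.97, 2.17], [0.19, 2.56], [-1.23, 4.37], [0.02, 3.11], [-2.88, 2.88]. Speed limits (rad/s): [2.39, 2.39, 3.01, 3.14, 3.14, 3.14].

## Interface

Orientations are given as a unit quaternion [w, x, y, z].
In Python, from rig import sensors, capture, order, ctrl gives the robot as it stands. The module is installed in compiled form; this text tells all that it offers.
- The arm moves only by the tool play_rows, never from a script. Its argument "deltas" is a list of rows, each a list of 7 numbers: the shift along the world's x, y, z in units of 40 mm (1.0 is 40 mm), then the turn, a rotation vector about the world's x, y, z in units of 6 degrees (1.0 is 6 degrees), then the opening, from -1 (shut) to 1 (fully open). A call has 1 to 8 rows; each row shifts and turns the commanded pose from where the row before left it; what a row does not reach is not made up. A row lasts 1/12 s, in which the tool goes at most 41.7 mm and 7.16 degrees, less where a joint would pass 70% of its speed; a pose out of reach is approached as far as the arm can. A call is refused whole if a number of a shift passes 1 or a number of a turn 1, either way. A call with a gripper value outside its range is refused whole. The fingers move at their own pace and stop on an object; "squeeze" is the grip in N (left out, the last holds). Time passes only in rows, so rows that do not move let the fingers close. It gives the time, the measured TCP pose, the force and the opening at its end, in the units of the state.
- sensors.sense(): the state, without advancing time (a new reading comes with each control period).
- capture(name): name is "side" or "top"; returns a dict with "pixels" (480x640x3 uint8, red, green, blue), "z_map" (480x640 float32, mm along the optical axis (not along the pixel's ray), 0 where there is no reading), "fx", "fy", "cx", "cy" (pixels), "k1" (the pictures are not rectified: a ray, as slopes to the right and down, at radius r is drawn at 1 + k1 r^2 times it, then the intrinsics apply), "eye" and "rotation" of the camera in the world. Camera axes: x right, y down, z forward; pixel columns grow to the right and rows downward; lengths in mm; the calibration is good to about 2 mm. A picture is of the moment at which its call begins.
- order.finish_job(): hands the job in, once; it reports no verdict.
The state is a dict: "time_s": time; "joints": joint angles; "dq": joint speeds; "tau": joint torques, N m; "eef_pos": TCP position; "ee_rot": TCP orientation; "force": force on the tool from outside, world axes, zero at the start; "wrist_torque": the same for the moment, N m; "grip_width": opening from 0.0 (shut) to 1.0 (fully open).
Only numpy, scipy, OpenCV 4.12 (cv2) and the standard library are available. Lean on these libraries where they do the work, as an engineer would, in place of code of your own. Each camera call takes 0.05 s, during which the arm holds its last target. There are 200 camera calls.

## Task

Clamp the closed flatbread press: first push the swinging clamp arm round by its upright tab, with a fingertip, until it stops over the round plate, and only then spin the loose wing nut down clockwise (seen from above) with repeated fingertip strokes on its wings until it comes to its stop, snug on the clamp arm. Only touch and push, without forcing anything, then take the hand away. Leave the small things on and around the press standing where they are, and lift nothing.

Things in the scene. Friction and masses are not known exactly. Their poses are not given: they have to be found in the camera images.
- press: Dark cast-iron flatbread press, bolted down. Origin under the centre of its rectangular base, at counter height. Its +x runs from the stud end, nearest the robot, to the platen's hinge, +y to its left, z up. Base 250 (x) x 220 (y) x 20 mm. It may stand turned by up to half a radian.
- platen_top (a point): Centre of the closed round platen's top, 38 mm above the counter, at (30, 0) mm of the press; radius 90 mm. The small iron weight stands on it.
- stud_top (a point): Top of the threaded stud (radius 5 mm), 95 mm above the counter, at (-85, 55) mm of the press. It is the axis of both the clamp arm and, above this, the wing nut.
- column_top (a point): Top of the square column, 26 x 26 mm and 100 mm tall, at (-85, 0) mm of the press. Its near face is 42 mm from the stud's axis: a finger does not fit between it and the nut's hub on that side, so strokes are made on the other sides. From it a lever, at most 22 mm wide and 104 mm high, lies over the platen along the press's +x.
- clamp_arm (a joint): Flat steel arm turning about the stud, in rad. 0 = shut against its stop, pointing along the press's +x, over the platen; grows counter-clockwise seen from above (1.57: pointing to +y). Starts 1.2 to 1.9. It lies 40 to 48 mm above the counter, 20 mm wide, its end 86 mm from the stud's axis. Light friction (about 0.7 N at the tab); stays where it is left.
- clamp_tab (a point): Middle of the upright tab near the end of the clamp arm, 75 mm from the stud's axis, 65 mm above the counter. The tab is 18 mm long along the arm, 8 mm thick, and rises from the arm's top (48 mm) to 80 mm above the counter.
- wing_nut (a joint): Turn of the steel wing nut, in rad. 0 = snug on the clamp arm (hard stop); grows counter-clockwise seen from above, the nut rising 8 mm a turn. Starts at 6.5 to 9.5 (1 to 1.5 turns up). At 0 the two wings lie along the press's y axis; they turn with this value. Light friction (about 1.5 N at 35 mm from the axis); stays where it is left.
- nut_center (a point): Point on the nut's axis at half height of its wings: 67 mm above the counter when snug, up to 12 mm more when backed off. Hub radius 11 mm, foot flange radius 16 mm. Two upright flat wings, 8 mm thick (11 mm at their ends), 26 mm tall (13 mm above and below this point), reaching 42 mm from the axis.
- wing_tip (a point): Outer end of one of the wings (the one on the press's +y side at joint value 0), at half height; the other is opposite.
- weight: small six-sided iron weight, 44 mm across the corners, 26 mm tall, standing on the press's platen; origin under its centre (bystander)
- bowl: small steel bowl, 90 mm across, 40 mm tall, on the counter close to the right-hand side of the press (its -y side); origin under its centre (bystander)
- spice_jar: small amber glass jar with a steel cap, 44 mm across, 80 mm tall, on the counter close to the left-hand side of the press (its +y side); origin under its centre (bystander)
- spatula: spatula with a wooden handle lying on the counter on the right; origin at its underside (bystander)
- tea_glass: green tea glass, 60 mm across, 75 mm tall, on the left of the counter; origin under its centre (bystander)
- steel_cup: aluminium cup, 70 mm across, 60 mm tall, on the left of the counter; origin under its centre (bystander)
- wood_block: small wooden block, 70 x 45 x 30 mm, on the right of the counter; origin under its centre (bystander)

How it is judged (in metres and radians):
On the way, in this order (a step that is already met when the one before it is completed fails the run):
1. the clamp arm is pushed shut while the nut is still backed off (at least 5.5 rad up) (value of joint clamp_arm below 0.12 rad and value of joint wing_nut above 5.5 rad), for 0.1 s.
2. the wing nut is spun down snug on the shut arm (value of joint clamp_arm below 0.15 rad and value of joint wing_nut below 0.3 rad), for 0.1 s.
At the end, for the whole second after the job is handed in: The clamp arm is within 0.15 rad of its shut stop and the wing nut within 0.3 rad (0.4 mm) of snug, both at rest; every small thing still stands within 20 mm of where it was (all of step 2 and velocity of joint wing_nut between -0.05 and 0.05 rad/s and velocity of joint clamp_arm between -0.05 and 0.05 rad/s and distance of each of weight, bowl, spice_jar, spatula, tea_glass, steel_cup, wood_block from where it was at the start of the episode below 0.02 m and angle between each of weight, bowl, spice_jar, tea_glass, steel_cup, wood_block's own z axis and vertical below 0.15 rad); the robot touches nothing.
It fails at once if one of the small things moved or lifted more than 20 mm (distance of any of weight, bowl, spice_jar, spatula, tea_glass, steel_cup, wood_block from where it was at the start of the episode above 0.02 m).
It fails at once if one of the small things tipped (angle between any of weight, bowl, spice_jar, spatula, tea_glass, steel_cup, wood_block's own z axis and vertical above 0.3 rad).
It fails at once if the press, its arm or its nut forced or squeezed with more than 60 N (contact force between the fingers and press above 60 N).
It also fails if it takes over 72 s, if anything falls off the work surface, if the arm or the gripper's body presses on something with over 40 N, if the wrist force passes 120 N, or if a joint passes its speed limit or range.

## Working session

There is one attempt and no reset: what is moved stays moved. The work goes in short steps, Python scripts to look and compute and a tool call to move; the robot and the scene stay as the last step left them, time stands still between calls to the robot, and variables do not carry over. Pictures are saved under pics/ and viewed, about 8 in all and at most 12, crops included, and the job is handed in when it is done.

Besides the shell and the picture viewer there is one more tool, called after "Emit:" as name(argument=value, ...) on one line, values as JSON. play_rows: Moves the arm, as the interface text tells. Its arguments: {"type":"object","properties":{"deltas":{"type":"array","items":{"type":"array","items":{"type":"number"}}},"squeeze":{"type":"number"}},"required":["deltas"]}

```bash
mkdir -p pics; cat > h.py <<'E'
import numpy as np, cv2
from rig import sensors, capture, order, ctrl
def cloud(c):
    h,w=c["z_map"].shape
    K=np.array([[c["fx"],0,c["cx"]],[0,c["fy"],c["cy"]],[0,0,1.]])
    u,v=np.meshgrid(np.arange(w),np.arange(h))
    p=np.stack([u,v],-1).reshape(-1,1,2).astype(np.float64)
    n=cv2.undistortPoints(p,K,np.array([c["k1"],0,0,0.])).reshape(h,w,2)
    z=c["z_map"]
    P=np.dstack([n[...,0]*z,n[...,1]*z,z])@np.array(c["rotation"]).T+np.array(c["eye"])
    P[z==0]=np.nan
    return P
def save(n,im,s=1):
    cv2.imwrite(f"pics/{n}.png",cv2.resize(im[...,::-1],None,fx=s,fy=s))
E
python3 - <<'E'
from h import *
for n in("top","side"):
    c=capture(n); P=cloud(c); np.savez(n+"0.npz",P=P,im=c["pixels"]); save(n+"0",c["pixels"])
    print(n,c["eye"],c["rotation"],c["fx"],c["k1"])
print(sensors.sense())
E
```

```text
Traceback (most recent call last):
  File "h.py", line 10, in cloud
    P=np.dstack([n[...,0]*z,n[...,1]*z,z])@np.array(c["rotation"]).T+np.array(c["eye"])
      ~~~~~~~~~~~~~~~~~~~~~~~~~~~~~~~~~~~~^~~~~~~~~~~~~~~~~~~~~~~~~~
ValueError: matmul: Input operand 1 has a mismatch in its core dimension 0, with gufunc signature (n?,k),(k,m?)->(n?,m?) (size 4 is different from 3)
```

Rotation is a quaternion [w,x,y,z].

```bash
sed -i 's/np.array(c\["rotation"\]).T/R(c["rotation"]).T/; 2a from scipy.spatial.transform import Rotation\ndef R(q): return Rotation.from_quat(np.roll(q,-1)).as_matrix()' h.py
python3 - <<'E'
from h import *
for n in("top","side"):
    c=capture(n); P=cloud(c); np.savez(n+"0.npz",P=P,im=c["pixels"]); save(n+"0",c["pixels"])
    print(n,c["eye"],c["rotation"],c["fx"],c["k1"], np.nanpercentile(P[...,2],[5,25,50]))
print(sensors.sense())
E
```

```text
top [ 377.24370254   21.66816052 1328.02857891] [-0.04845247  0.70618554 -0.70358914  0.06258326] 518.6803115768923 0.04619119169212752 [-711.4015165    -6.83061834   -1.47540802]
side [  90.41656302 -662.60139652  692.95604324] [-0.43472019  0.84950347 -0.26922169  0.12993035] 460.8764062251931 -0.11820743497912056 [-223.65686107   -1.89636699    0.58676045]
{'time_s': 0.15, 'joints': array([ 9.23585847e-01,  3.13322235e-01,  1.49822978e+00,  1.96156704e-05,
        1.33101094e+00, -2.23408282e-01]), 'dq': array([-5.11164325e-06, -1.34900758e-03, -2.47381181e-04,  1.02911175e-03,
        7.67614479e-04, -1.03797022e-04]), 'tau': array([ 1.38694468e-03, -4.12369430e+01, -2.59798640e+01, -2.46497038e-04,
        3.19680832e-03,  3.60571605e-06]), 'eef_pos': array([215.79217309, 478.39912476, 230.87849566]), 'ee_rot': array([-2.13220471e-04,  2.10321112e-01,  9.77632239e-01, -4.35886418e-04]), 'force': array([-0.08887966, -0.3091818 ,  0.385401  ]), 'wrist_torque': array([ 0.02127711, -0.01525546,  0.01156681]), 'grip_width': 1.0007333225202124}
```

View pics/top0.png

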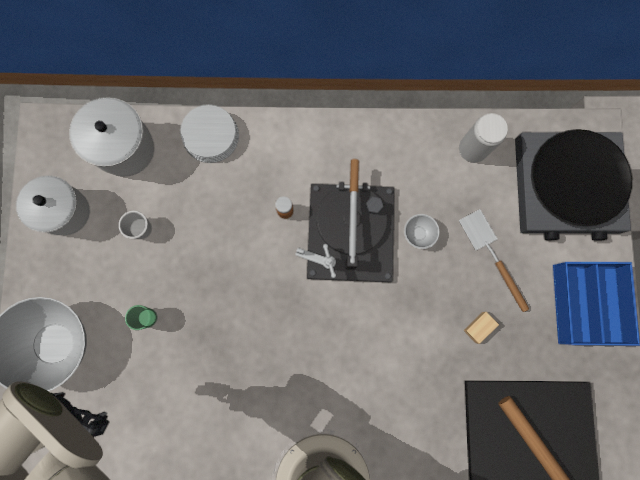

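View pics/side0.png

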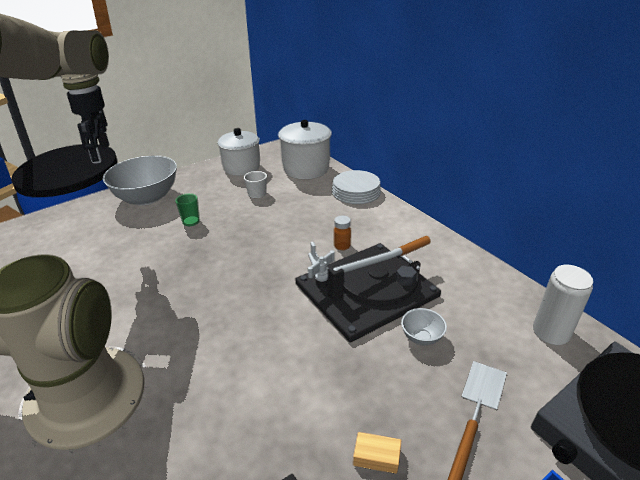

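```bash
python3 - <<'E'
from h import *
d=np.load("top0.npz");P,im=d["P"],d["im"]
v,u=np.mgrid[:480,:640]
roi=(u>295)&(u<410)&(v>170)&(v<295)
Z=P[...,2]
m=roi&(Z>12)&(Z<28)&(im.max(-1)<90)
pts=P[m][:,:2].astype(np.float32)
r=cv2.minAreaRect(pts);print("base z20",m.sum(),r)
# hull from counter-edge of dark region
for n,lo,hi in(("plat",33,42),("arm",43,53),("nut",60,95),("hi",95,112)):
    q=roi&(Z>lo)&(Z<hi);print(n,q.sum(),np.nanmedian(P[q],0))
q=(u>292)&(u<340)&(v>238)&(v<280)&(im.min(-1)>110)&(Z>30)
for x in sorted([(int(b),int(a),*np.round(P[a,b]).astype(int)) for a,b in zip(*np.nonzero(q))]): print(x,end=" ")
cv2.imwrite("pics/crop.png",np.hstack([cv2.resize(im[175:290,290:410,::-1],None,fx=5,fy=5,interpolation=cv2.INTER_CUBIC)]))
E
```

```text
base z20 3601 ((609.583251953125, -74.31329345703125), (220.0271759033203, 247.79380798339844), 87.86388397216797)
plat 2743 [632.02434746 -62.20954793  37.19305374]
arm 415 [611.02145055 -44.03404967  46.59504054]
nut 982 [644.46001277 -74.09792705  81.59865086]
hi 159 [531.43003046 -71.87241302  98.81607124]
(296, 252, np.int64(553), np.int64(66), np.int64(43)) (296, 253, np.int64(550), np.int64(66), np.int64(47)) (296, 254, np.int64(547), np.int64(66), np.int64(49)) (297, 249, np.int64(556), np.int64(63), np.int64(75)) (297, 250, np.int64(553), np.int64(62), np.int64(79)) (297, 251, np.int64(551), np.int64(63), np.int64(75)) (297, 252, np.int64(552), np.int64(64), np.int64(45)) (297, 253, np.int64(550), np.int64(63), np.int64(48)) (297, 254, np.int64(547), np.int64(63), np.int64(51)) (298, 247, np.int64(565), np.int64(61), np.int64(43)) (298, 248, np.int64(557), np.int64(60), np.int64(82)) (298, 249, np.int64(555), np.int64(60), np.int64(78)) (298, 250, np.int64(553), np.int64(60), np.int64(79)) (298, 251, np.int64(550), np.int64(60), np.int64(78)) (298, 252, np.int64(551), np.int
[... 20918 characters left out ...]
int64(531), np.int64(-28), np.int64(59)) (334, 261, np.int64(528), np.int64(-28), np.int64(65)) (334, 262, np.int64(526), np.int64(-28), np.int64(60)) (334, 263, np.int64(524), np.int64(-28), np.int64(60)) (334, 264, np.int64(521), np.int64(-28), np.int64(63)) (334, 273, np.int64(496), np.int64(-27), np.int64(88)) (334, 274, np.int64(494), np.int64(-27), np.int64(87)) (334, 275, np.int64(491), np.int64(-27), np.int64(92)) (334, 276, np.int64(489), np.int64(-27), np.int64(89)) (334, 277, np.int64(488), np.int64(-27), np.int64(76)) (335, 274, np.int64(494), np.int64(-29), np.int64(91)) (335, 275, np.int64(491), np.int64(-29), np.int64(88)) (335, 276, np.int64(489), np.int64(-30), np.int64(83))
```

View pics/crop.png

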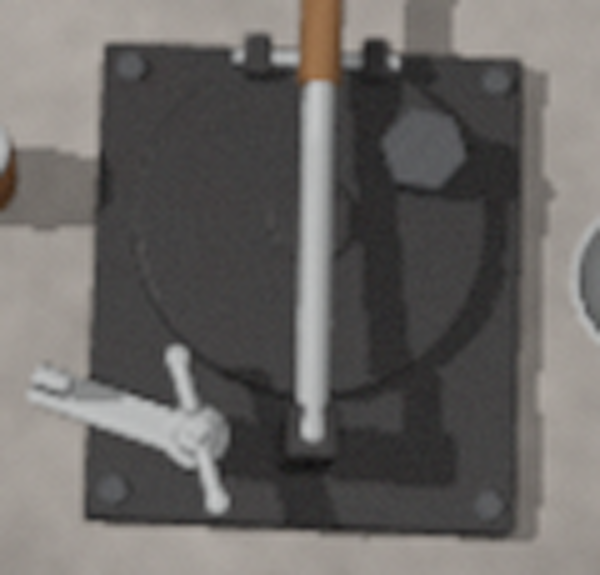

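Top view (crop): the stud and nut are at crop px (200,435) and the tab at (50,380). The wings run (178,355)–(217,505), the lever (315,85)–(313,430), and the weight is at (425,147). The base fit is 220×248 mm, centred at (609.6,-74.3) with yaw -2.1°. That puts the stud at (527,-16), matching the depth there (z≈93). The clamp arm is at about 1.27 rad. The nut is at about 8.14 rad, and its predicted wing top of 90 mm matches what I measured.

Next: shut the fingers, align the jaws with the press x axis and approach the tab's outer side.

Emit:
play_rows(deltas=[[0.55, -0.75, 0, 0, 0, -0.9, -1], [0.55, -0.75, 0, 0, 0, -0.9, -1], [0.55, -0.75, 0, 0, 0, -0.9, -1], [0.55, -0.75, 0, 0, 0, -0.9, -1], [0.55, -0.75, 0, 0, 0, -0.9, -1], [0.55, -0.75, 0, 0, 0, -0.9, -1], [0.55, -0.75, 0, 0, 0, -0.9, -1], [0.55, -0.75, 0, 0, 0, -0.9, -1]], squeeze=20)

```text
time_s: 0.82
eef_pos: [392.5, 236.9, 231.3]
ee_rot: [-0.0, 0.557, 0.83, -0.0]
force: [0.0, 0.1, 0.4]
grip_width: -0.0
```

Emit:
play_rows(deltas=[[0.54, -0.717, 0, 0, 0, -0.68, -1], [0.54, -0.717, 0, 0, 0, -0.68, -1], [0.54, -0.717, 0, 0, 0, -0.68, -1], [0.54, -0.717, 0, 0, 0, -0.68, -1], [0.54, -0.717, 0, 0, 0, -0.68, -1], [0.54, -0.717, 0, 0, 0, -0.68, -1], [0, 0, -1, 0, 0, 0, -1], [0, 0, -1, 0, 0, 0, -1]])

```text
time_s: 1.48
eef_pos: [523.2, 64.8, 151.2]
ee_rot: [0.002, 0.72, 0.694, 0.001]
force: [0.5, 0.1, -1.1]
grip_width: -0.002
```

```bash
cat >> h.py <<'E'
S=np.array([526.7,-16.2]); YAW=-2.14
def plan(r,angs):
    """orbit about stud: press-relative angles (deg) -> deltas in 40mm units from present TCP"""
    p=sensors.sense()["eef_pos"][:2]; print("at",p, "rel r,ang",np.hypot(*(p-S)),np.degrees(np.arctan2(*(p-S)[::-1]))-YAW)
    a=np.radians(np.array(angs)+YAW); W=S+np.multiply(np.array(r),np.array([np.cos(a),np.sin(a)])).T
    print(np.round(np.diff(np.vstack([p,W]),axis=0)/40,2).tolist())
E
python3 - <<'E'
from h import *
plan(75,np.arange(92,24,-4.5))
c=capture("side"); save("s1",c["pixels"][200:350,240:460],3.5)
E
```

```text
at [523.16719671  64.75244706] rel r,ang 81.02949699712256 94.63882954279708
[[0.09, -0.15], [0.15, -0.01], [0.15, -0.02], [0.14, -0.03], [0.14, -0.04], [0.14, -0.05], [0.13, -0.06], [0.13, -0.07], [0.12, -0.08], [0.12, -0.09], [0.11, -0.1], [0.1, -0.11], [0.09, -0.12], [0.08, -0.12], [0.07, -0.13], [0.06, -0.13]]
```

View pics/s1.png

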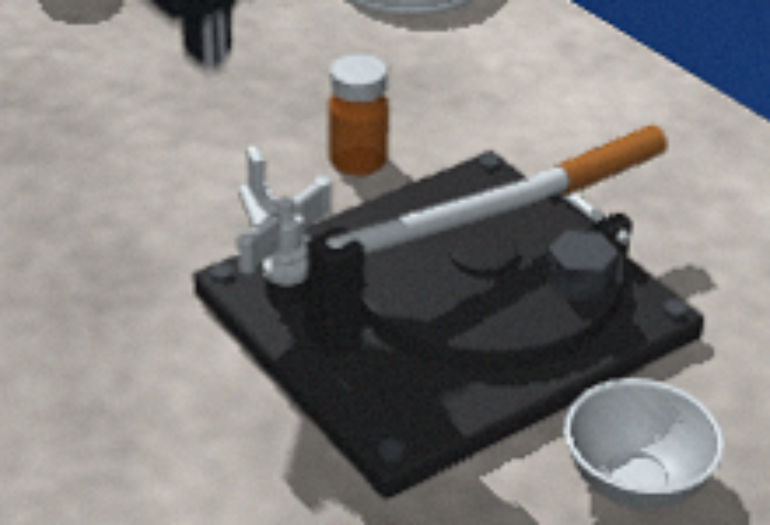

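The fingers are shut above the tab's outer side and well clear: finger at (208,55), jar at (358,115), nut at (285,235). Next I descend.

Emit:
play_rows(deltas=[[0, 0, -0.8, 0, 0, 0, -1], [0, 0, -0.8, 0, 0, 0, -1], [0, 0, -0.6, 0, 0, 0, -1], [0.09, -0.15, 0, 0, 0, 0, -1], [0.15, -0.01, 0, 0, 0, 0, -1], [0.15, -0.02, 0, 0, 0, 0, -1], [0.14, -0.03, 0, 0, 0, 0, -1], [0.14, -0.04, 0, 0, 0, 0, -1]])

```text
time_s: 2.2
eef_pos: [549.7, 56.4, 64.9]
ee_rot: [0.001, 0.719, 0.695, 0.001]
force: [-1.3, -1.0, 0.8]
grip_width: 0.003
```

Emit:
play_rows(deltas=[[0.14, -0.05, 0, 0, 0, 0, -1], [0.13, -0.06, 0, 0, 0, 0, -1], [0.13, -0.07, 0, 0, 0, 0, -1], [0.12, -0.08, 0, 0, 0, 0, -1], [0.12, -0.09, 0, 0, 0, 0, -1], [0.11, -0.1, 0, 0, 0, 0, -1]])

```text
time_s: 2.7
eef_pos: [578.7, 38.1, 63.2]
ee_rot: [-0.0, 0.719, 0.695, -0.0]
force: [-0.7, -0.3, 0.4]
grip_width: 0.001
```

```bash
python3 - <<'E'
from h import *
plan(75,np.arange(43,9,-3.5))
c=capture("top"); save("t2",c["pixels"][220:300,290:390],6)
E
```

```text
at [578.74662688  38.13080706] rel r,ang 75.23754359058996 48.37008960642056
[[0.12, -0.13], [0.07, -0.09], [0.07, -0.09], [0.06, -0.1], [0.05, -0.1], [0.05, -0.1], [0.04, -0.11], [0.04, -0.11], [0.03, -0.11], [0.02, -0.11]]
```

View pics/t2.png

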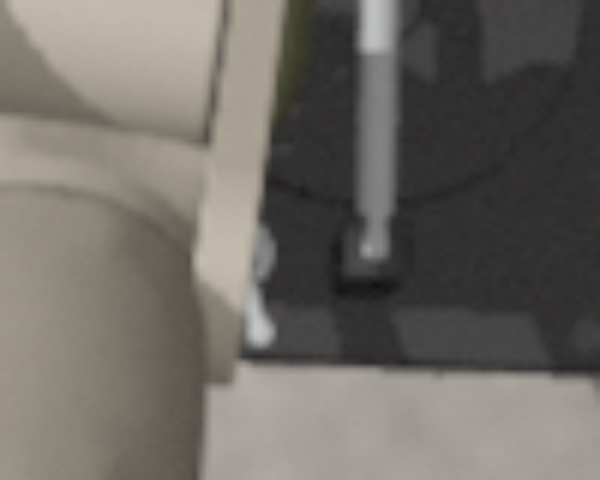

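The arm's own body hides the tab from the top camera; only the nut's near wing shows, at (262,330). I'll go on and watch the force.

Emit:
play_rows(deltas=[[0.12, -0.13, 0, 0, 0, 0, -1], [0.07, -0.09, 0, 0, 0, 0, -1], [0.07, -0.09, 0, 0, 0, 0, -1], [0.06, -0.1, 0, 0, 0, 0, -1], [0.05, -0.1, 0, 0, 0, 0, -1], [0.05, -0.1, 0, 0, 0, 0, -1]])

```text
time_s: 3.25
eef_pos: [595.3, 13.7, 63.3]
ee_rot: [-0.0, 0.719, 0.695, -0.0]
force: [-2.0, 1.1, -0.8]
grip_width: 0.001
```

```bash
python3 - <<'E'
from h import *
plan(75,np.arange(25,9,-2))
c=capture("side"); save("s3",c["pixels"][200:350,240:460],3.5)
E
```

```text
at [595.2742431   13.67298335] rel r,ang 74.79854243965517 25.679376099044187
[[0.01, -0.02], [0.02, -0.06], [0.02, -0.06], [0.02, -0.06], [0.02, -0.06], [0.02, -0.06], [0.01, -0.06], [0.01, -0.06]]
```

View pics/s3.png

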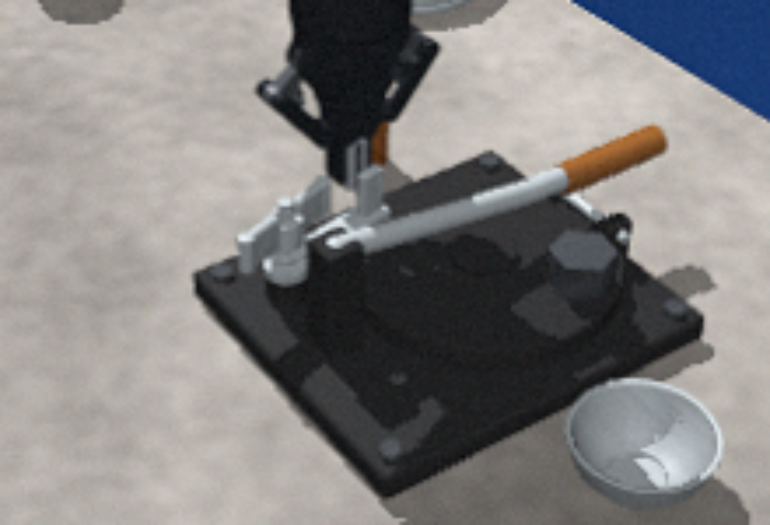

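The tab (370,190) is being pushed by the finger (345,180), and the arm is nearly over the platen. The nut and jar are untouched.

Emit:
play_rows(deltas=[[0.02, -0.06, 0, 0, 0, 0, -1], [0.02, -0.06, 0, 0, 0, 0, -1], [0.02, -0.06, 0, 0, 0, 0, -1], [0.02, -0.06, 0, 0, 0, 0, -1], [0.02, -0.06, 0, 0, 0, 0, -1]])

```text
time_s: 3.72
eef_pos: [599.2, 1.9, 63.3]
ee_rot: [0.0, 0.719, 0.695, 0.0]
force: [-1.0, 0.4, 0.9]
grip_width: 0.0
```

Emit:
play_rows(deltas=[[0, -0.03, 0, 0, 0, 0, -1], [0, -0.02, 0, 0, 0, 0, -1], [0, 0, 0, 0, 0, 0, -1]])

```text
time_s: 3.97
eef_pos: [599.2, -0.1, 63.3]
ee_rot: [0.0, 0.719, 0.695, 0.0]
force: [0.4, 0.5, 0.3]
grip_width: -0.0
```

Emit:
play_rows(deltas=[[0, -0.03, 0, 0, 0, 0, -1], [0, -0.03, 0, 0, 0, 0, -1], [0, 0, 0, 0, 0, 0, -1]])

```text
time_s: 4.22
eef_pos: [599.1, -0.8, 63.3]
ee_rot: [-0.001, 0.719, 0.695, 0.001]
force: [0.2, 8.2, 0.2]
grip_width: -0.001
```

Emit:
play_rows(deltas=[[0, -0.03, 0, 0, 0, 0, -1], [0, 0, 0, 0, 0, 0, -1]])

```text
time_s: 4.38
eef_pos: [599.1, -0.9, 63.4]
ee_rot: [-0.001, 0.719, 0.695, 0.002]
force: [1.2, 13.2, 1.1]
grip_width: -0.002
```

Emit:
play_rows(deltas=[[0, -0.03, 0, 0, 0, 0, -1], [0, 0, 0, 0, 0, 0, -1]])

```text
time_s: 4.55
eef_pos: [599.1, -1.1, 63.4]
ee_rot: [-0.002, 0.719, 0.695, 0.002]
force: [1.7, 19.9, 1.3]
grip_width: -0.001
```

Hard stop found: the force rose from 1 to 20 N within 0.3 mm, at about the predicted place. I'll back off and move into the gap on the counter-clockwise side of wing A.

Emit:
play_rows(deltas=[[0, 0.15, 0, 0, 0, 0, -1], [0, 0.5, 0, 0, 0, 0, -1], [-0.7, 0, 0, 0, 0, 0, -1], [-0.5, 0, 0, 0, 0, 0, -1], [0, 0, 0, 0, 0, 0, -1]])

```text
time_s: 4.97
eef_pos: [548.1, 21.9, 63.0]
ee_rot: [-0.001, 0.719, 0.695, -0.001]
force: [-0.6, -0.5, 0.7]
grip_width: 0.0
```

```bash
python3 - <<'E'
from h import *
plan(33,[75,70,64,58,52,46,40,34,28,22,16,10,4,-2,-8,-14,-20,-26,-30])
c=capture("side"); save("s4",c["pixels"][200:350,240:460],3.5)
P=cloud(c)
m=(P[...,2]>70)&(P[...,2]<84)&(abs(P[...,0]-601)<20)&(abs(P[...,1]+19)<25)&(c["pixels"].min(-1)>90)
print("tab",m.sum(),np.median(P[m],0))
E
```

```text
at [548.1343124   21.87074289] rel r,ang 43.68994406693627 62.75993564492261
[[-0.29, -0.16], [0.07, -0.02], [0.08, -0.04], [0.07, -0.04], [0.07, -0.05], [0.06, -0.06], [0.06, -0.07], [0.05, -0.07], [0.04, -0.08], [0.03, -0.08], [0.03, -0.08], [0.02, -0.08], [0.01, -0.09], [-0.0, -0.09], [-0.01, -0.09], [-0.02, -0.08], [-0.03, -0.08], [-0.04, -0.08], [-0.03, -0.05]]
tab 38 [599.92787397 -17.32970041  75.99233543]
```

View pics/s4.png

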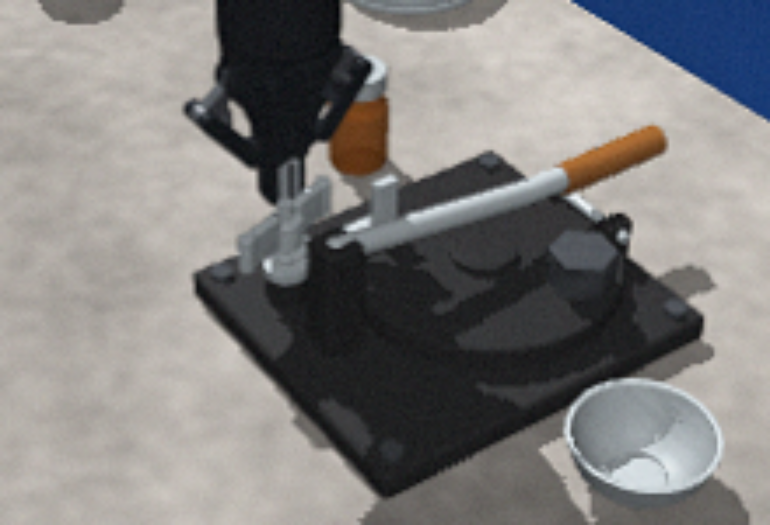

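The clamp arm is shut: the tab is at (385,205), measured at (600,-17), along the press +x. Now wing stroke 1.

Emit:
play_rows(deltas=[[-0.1, -0.22, 0, 0, 0, 0, -1], [0.04, -0.02, 0, 0, 0, 0, -1], [0.07, -0.05, 0, 0, 0, 0, -1], [0.06, -0.06, 0, 0, 0, 0, -1], [0.06, -0.07, 0, 0, 0, 0, -1], [0.05, -0.07, 0, 0, 0, 0, -1], [0.04, -0.08, 0, 0, 0, 0, -1], [0.03, -0.08, 0, 0, 0, 0, -1]])

```text
time_s: 5.68
eef_pos: [561.5, -5.0, 63.3]
ee_rot: [0.0, 0.719, 0.695, 0.0]
force: [-0.7, 1.5, 0.1]
grip_width: 0.003
```

Emit:
play_rows(deltas=[[0.03, -0.08, 0, 0, 0, 0, -1], [0.02, -0.08, 0, 0, 0, 0, -1], [0.01, -0.09, 0, 0, 0, 0, -1], [0, -0.09, 0, 0, 0, 0, -1], [-0.01, -0.09, 0, 0, 0, 0, -1], [-0.02, -0.08, 0, 0, 0, 0, -1], [-0.03, -0.08, 0, 0, 0, 0, -1]])

```text
time_s: 6.27
eef_pos: [561.2, -28.7, 63.4]
ee_rot: [0.0, 0.719, 0.695, 0.0]
force: [0.6, 1.6, 0.4]
grip_width: -0.002
```

```bash
python3 - <<'E'
from h import *
plan(33,[-26,-30])
c=capture("side"); save("s5",c["pixels"][200:350,240:460],3.5)
E
```

```text
at [561.21763338 -28.73053008] rel r,ang 36.7216720500082 -17.811819951316345
[[-0.14, -0.08], [-0.03, -0.05]]
```

View pics/s5.png

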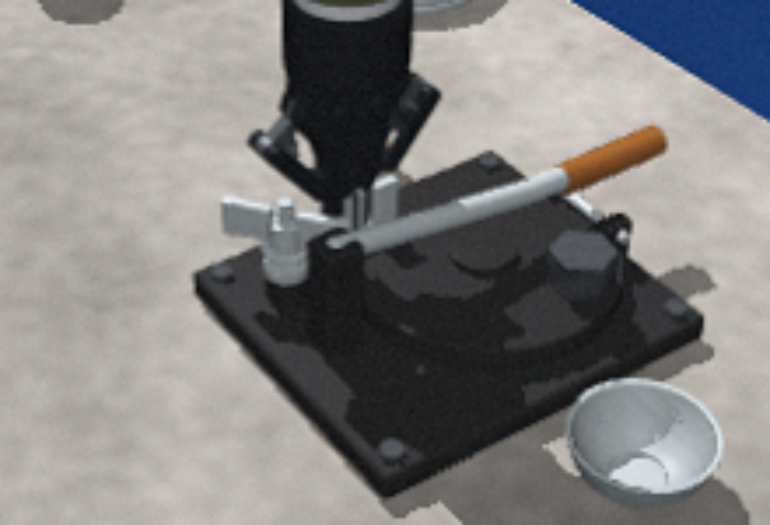

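Stroke 1 worked: wing B now points left (235,215) and wing A sits behind the lever. I'll extend the stroke a little, lift, and measure the wing angle from depth.

Emit:
play_rows(deltas=[[-0.04, -0.08, 0, 0, 0, 0, -1], [-0.04, -0.08, 0, 0, 0, 0, -1], [0.03, 0.1, 0, 0, 0, 0, -1], [0, 0, 0.7, 0, 0, 0, -1], [0, 0, 0.7, 0, 0, 0, -1]])

```text
time_s: 6.73
eef_pos: [558.2, -30.5, 118.9]
ee_rot: [-0.001, 0.719, 0.695, -0.001]
force: [0.7, -0.4, 0.1]
grip_width: 0.001
```

```bash
cat >> h.py <<'E'
def wings(name="side"):
    c=capture(name); P=cloud(c); d=P[...,:2]-S; r=np.hypot(d[...,0],d[...,1])
    m=(r>18)&(r<46)&(P[...,2]>52)&(P[...,2]<93)&(c["pixels"].min(-1)>85)
    a=np.degrees(np.arctan2(d[...,1],d[...,0]))-YAW
    h,e=np.histogram(a[m]%360,36,(0,360)); print({int(x):int(n) for x,n in zip(e,h) if n>2})
    q=P[m]; 
    for k in np.nonzero(h>8)[0]:
        s=q[(a[m]%360)//10==k]; print(int(e[k]),"r",np.round(np.percentile(np.hypot(*(s[:,:2]-S).T),[5,95])),"ztop",np.round(np.percentile(s[:,2],97)))
    return c
E
python3 - <<'E'
from h import *
wings()
plan(35,[160,150])
E
```

```text
{100: 8, 110: 58, 120: 45, 250: 5, 280: 5, 290: 10, 300: 6}
110 r [20. 43.] ztop 87.0
120 r [19. 41.] ztop 87.0
290 r [21. 29.] ztop 89.0
at [561.16210896 -31.0999804 ] rel r,ang 37.5452576179997 -21.24164480760645
[[-1.67, 0.7], [0.07, 0.14]]
```

Emit:
play_rows(deltas=[[-0.84, 0.31, 0, 0, 0, 0, -1], [-0.84, 0.31, 0, 0, 0, 0, -1], [0, 0, 0, 0, 0, 0, -1], [0, 0, -0.7, 0, 0, 0, -1], [0, 0, -0.7, 0, 0, 0, -1], [0, 0, 0, 0, 0, 0, -1]])

```text
time_s: 7.28
eef_pos: [489.4, -5.3, 59.6]
ee_rot: [-0.003, 0.719, 0.695, -0.002]
force: [-1.2, 0.1, -0.5]
grip_width: -0.0
```

```bash
python3 - <<'E'
from h import *
plan(34,np.arange(160,-30,-8))
print(sensors.sense()["eef_pos"],sensors.sense()["force"])
E
```

```text
at [489.4385893   -5.31458349] rel r,ang 38.81887453411838 165.8549917076598
[[0.14, 0.05], [0.05, 0.11], [0.07, 0.1], [0.08, 0.09], [0.09, 0.08], [0.1, 0.06], [0.11, 0.05], [0.11, 0.03], [0.12, 0.02], [0.12, -0.0], [0.12, -0.02], [0.11, -0.03], [0.11, -0.05], [0.1, -0.06], [0.09, -0.08], [0.08, -0.09], [0.07, -0.1], [0.05, -0.11], [0.04, -0.11], [0.02, -0.12], [0.0, -0.12], [-0.01, -0.12], [-0.03, -0.11], [-0.04, -0.11]]
[489.4385893   -5.31458349  59.6104167 ] [-1.20173184  0.05167808 -0.53550736]
```

Emit:
play_rows(deltas=[[0.03, 0.07, 0, 0, 0, 0, -1], [0.05, 0.11, 0, 0, 0, 0, -1], [0.07, 0.1, 0, 0, 0, 0, -1], [0.08, 0.09, 0, 0, 0, 0, -1], [0.09, 0.08, 0, 0, 0, 0, -1], [0.1, 0.06, 0, 0, 0, 0, -1], [0.11, 0.05, 0, 0, 0, 0, -1], [0.11, 0.03, 0, 0, 0, 0, -1]])

```text
time_s: 7.95
eef_pos: [517.7, 18.0, 63.3]
ee_rot: [-0.0, 0.719, 0.695, -0.0]
force: [-2.9, -0.5, -0.5]
grip_width: -0.004
```

Emit:
play_rows(deltas=[[0.12, 0.02, 0, 0, 0, 0, -1], [0.12, 0, 0, 0, 0, 0, -1], [0.12, -0.02, 0, 0, 0, 0, -1], [0.11, -0.03, 0, 0, 0, 0, -1], [0.11, -0.05, 0, 0, 0, 0, -1], [0.1, -0.06, 0, 0, 0, 0, -1], [0.09, -0.08, 0, 0, 0, 0, -1], [0.08, -0.09, 0, 0, 0, 0, -1]])

```text
time_s: 8.62
eef_pos: [552.0, 5.1, 63.3]
ee_rot: [0.0, 0.719, 0.695, 0.0]
force: [-1.4, 2.0, -0.6]
grip_width: -0.0
```

```bash
python3 - <<'E'
from h import *
wings()
plan(34,np.arange(32,-30,-8))
E
```

```text
{0: 47, 10: 32, 20: 8, 30: 7, 70: 4, 170: 15, 180: 90, 190: 6, 250: 6}
0 r [21. 37.] ztop 85.0
10 r [19. 39.] ztop 86.0
170 r [19. 41.] ztop 86.0
180 r [19. 41.] ztop 86.0
at [552.53668217   4.34456208] rel r,ang 33.009289249686915 40.63067738367858
[[0.09, -0.09], [0.05, -0.11], [0.04, -0.11], [0.02, -0.12], [0.0, -0.12], [-0.01, -0.12], [-0.03, -0.11], [-0.04, -0.11]]
```

Emit:
play_rows(deltas=[[0.08, -0.08, 0, 0, 0, 0, -1], [0.05, -0.11, 0, 0, 0, 0, -1], [0.04, -0.11, 0, 0, 0, 0, -1], [0.02, -0.12, 0, 0, 0, 0, -1], [0, -0.12, 0, 0, 0, 0, -1], [-0.01, -0.12, 0, 0, 0, 0, -1], [-0.03, -0.11, 0, 0, 0, 0, -1], [-0.03, -0.1, 0, 0, 0, 0, -1]])

```text
time_s: 9.33
eef_pos: [556.4, -30.1, 63.5]
ee_rot: [0.0, 0.719, 0.695, 0.0]
force: [0.6, 2.2, 0.6]
grip_width: 0.0
```

Emit:
play_rows(deltas=[[-0.03, -0.08, 0, 0, 0, 0, -1], [-0.03, -0.08, 0, 0, 0, 0, -1], [0.03, 0.12, 0, 0, 0, 0, -1], [0, 0, 0.7, 0, 0, 0, -1], [0, 0, 0.7, 0, 0, 0, -1], [0, 0, 0, 0, 0, 0, -1]])

```text
time_s: 9.83
eef_pos: [557.3, -31.4, 124.2]
ee_rot: [0.004, 0.719, 0.695, 0.002]
force: [-0.6, -0.6, 1.6]
grip_width: 0.003
```

```bash
python3 - <<'E'
from h import *
wings()
plan(34,[165])
E
```

```text
{100: 22, 110: 77, 280: 3, 290: 3}
100 r [19. 45.] ztop 84.0
110 r [20. 43.] ztop 84.0
at [556.36912781 -31.24761758] rel r,ang 33.266919598324435 -24.753257120795134
[[-1.55, 0.63]]
```

Emit:
play_rows(deltas=[[-0.78, 0.31, 0, 0, 0, 0, -1], [-0.77, 0.31, 0, 0, 0, 0, -1], [0, 0, 0, 0, 0, 0, -1], [0, 0, -0.7, 0, 0, 0, -1], [0, 0, -0.7, 0, 0, 0, -1], [0, 0, 0, 0, 0, 0, -1], [0, 0, 0, 0, 0, 0, -1]])

```text
time_s: 10.47
eef_pos: [492.4, -6.1, 62.5]
ee_rot: [-0.001, 0.719, 0.695, -0.001]
force: [0.7, -0.0, -0.0]
grip_width: 0.001
```

Emit:
play_rows(deltas=[[0.03, 0.07, 0, 0, 0, 0, -1], [0.05, 0.11, 0, 0, 0, 0, -1], [0.07, 0.1, 0, 0, 0, 0, -1], [0.08, 0.09, 0, 0, 0, 0, -1], [0.09, 0.08, 0, 0, 0, 0, -1], [0.1, 0.06, 0, 0, 0, 0, -1], [0.11, 0.05, 0, 0, 0, 0, -1], [0.11, 0.03, 0, 0, 0, 0, -1]])

```text
time_s: 11.13
eef_pos: [518.8, 17.6, 63.2]
ee_rot: [-0.0, 0.719, 0.695, -0.0]
force: [-3.1, 0.1, 0.5]
grip_width: -0.002
```

Emit:
play_rows(deltas=[[0.12, 0.02, 0, 0, 0, 0, -1], [0.12, 0, 0, 0, 0, 0, -1], [0.12, -0.02, 0, 0, 0, 0, -1], [0.11, -0.03, 0, 0, 0, 0, -1], [0.11, -0.05, 0, 0, 0, 0, -1], [0.1, -0.06, 0, 0, 0, 0, -1], [0.09, -0.08, 0, 0, 0, 0, -1], [0.08, -0.09, 0, 0, 0, 0, -1]])

```text
time_s: 11.8
eef_pos: [553.2, 4.6, 63.3]
ee_rot: [0.0, 0.719, 0.695, 0.0]
force: [-2.3, 1.5, -0.6]
grip_width: 0.001
```

```bash
python3 - <<'E'
from h import *
wings()
plan(34,np.arange(32,-30,-8))
E
```

```text
{0: 57, 10: 23, 20: 12, 30: 6, 160: 4, 170: 17, 180: 86, 190: 3, 250: 5}
0 r [20. 40.] ztop 81.0
10 r [20. 39.] ztop 85.0
20 r [21. 36.] ztop 92.0
170 r [22. 41.] ztop 81.0
180 r [21. 41.] ztop 82.0
at [553.54956864   3.93097883] rel r,ang 33.55824257271088 39.00143237980511
[[0.07, -0.08], [0.05, -0.11], [0.04, -0.11], [0.02, -0.12], [0.0, -0.12], [-0.01, -0.12], [-0.03, -0.11], [-0.04, -0.11]]
```

Emit:
play_rows(deltas=[[0.07, -0.08, 0, 0, 0, 0, -1], [0.05, -0.11, 0, 0, 0, 0, -1], [0.04, -0.11, 0, 0, 0, 0, -1], [0.02, -0.12, 0, 0, 0, 0, -1], [0, -0.12, 0, 0, 0, 0, -1], [-0.01, -0.12, 0, 0, 0, 0, -1], [-0.03, -0.11, 0, 0, 0, 0, -1]])

```text
time_s: 12.43
eef_pos: [558.5, -26.5, 63.4]
ee_rot: [0.0, 0.719, 0.695, 0.0]
force: [1.1, 2.4, 0.1]
grip_width: -0.002
```

Emit:
play_rows(deltas=[[-0.03, -0.1, 0, 0, 0, 0, -1], [-0.03, -0.06, 0, 0, 0, 0, -1], [0.03, 0.12, 0, 0, 0, 0, -1], [0, 0, 0.7, 0, 0, 0, -1], [0, 0, 0.7, 0, 0, 0, -1], [0, 0, 0, 0, 0, 0, -1]])

```text
time_s: 12.93
eef_pos: [559.3, -27.8, 124.3]
ee_rot: [0.004, 0.719, 0.695, 0.002]
force: [-0.1, -0.5, 1.1]
grip_width: -0.0
```

```bash
python3 - <<'E'
from h import *
wings()
plan(34,[165])
E
```

```text
{100: 6, 110: 79, 120: 22}
110 r [21. 43.] ztop 80.0
120 r [19. 41.] ztop 77.0
at [558.38344033 -27.63932511] rel r,ang 33.68528684636637 -17.712147175659243
[[-1.6, 0.54]]
```

Emit:
play_rows(deltas=[[-0.8, 0.27, 0, 0, 0, 0, -1], [-0.8, 0.27, 0, 0, 0, 0, -1], [0, 0, 0, 0, 0, 0, -1], [0, 0, -0.7, 0, 0, 0, -1], [0, 0, -0.7, 0, 0, 0, -1], [0, 0, 0, 0, 0, 0, -1], [0, 0, 0, 0, 0, 0, -1]])

```text
time_s: 13.57
eef_pos: [492.5, -5.7, 62.5]
ee_rot: [-0.001, 0.719, 0.695, -0.001]
force: [-0.2, -0.6, 0.6]
grip_width: -0.001
```

Emit:
play_rows(deltas=[[0.03, 0.07, 0, 0, 0, 0, -1], [0.05, 0.11, 0, 0, 0, 0, -1], [0.07, 0.1, 0, 0, 0, 0, -1], [0.04, 0.045, 0, 0, 0, 0, -1], [0.04, 0.04, 0, 0, 0, 0, -1], [0, 0, 0, 0, 0, 0, -1]])

```text
time_s: 14.07
eef_pos: [502.7, 9.0, 63.6]
ee_rot: [0.0, 0.719, 0.695, 0.0]
force: [-0.4, -0.2, 0.8]
grip_width: 0.003
```

```bash
python3 - <<'E'
from h import *
wings()
plan(34,np.arange(134,110,-3))
E
```

```text
{90: 4, 100: 12, 110: 16, 130: 3, 140: 16, 150: 18}
100 r [19. 27.] ztop 80.0
110 r [18. 25.] ztop 80.0
140 r [24. 41.] ztop 93.0
150 r [31. 35.] ztop 92.0
at [502.53956148   8.88514567] rel r,ang 34.828024955853856 136.06425702458841
[[0.04, 0.01], [0.03, 0.03], [0.04, 0.03], [0.04, 0.03], [0.04, 0.02], [0.04, 0.02], [0.04, 0.02], [0.04, 0.02]]
```

Emit:
play_rows(deltas=[[0.04, 0.02, 0, 0, 0, 0, -1], [0.04, 0.02, 0, 0, 0, 0, -1], [0, 0, 0, 0, 0, 0, -1]])

```text
time_s: 14.37
eef_pos: [505.7, 10.2, 63.3]
ee_rot: [0.0, 0.719, 0.695, -0.0]
force: [-1.4, -0.5, 0.0]
grip_width: 0.001
```

Emit:
play_rows(deltas=[[0.04, 0.02, 0, 0, 0, 0, -1], [0, 0, 0, 0, 0, 0, -1]])

```text
time_s: 14.53
eef_pos: [507.2, 11.1, 63.2]
ee_rot: [-0.0, 0.719, 0.695, -0.0]
force: [-1.7, -0.3, -0.7]
grip_width: -0.001
```

Emit:
play_rows(deltas=[[0.04, 0.02, 0, 0, 0, 0, -1], [0, 0, 0, 0, 0, 0, -1]])

```text
time_s: 14.7
eef_pos: [508.8, 12.0, 63.3]
ee_rot: [-0.0, 0.719, 0.695, 0.0]
force: [-1.4, -1.2, -0.1]
grip_width: 0.003
```

Emit:
play_rows(deltas=[[0.04, 0.01, 0, 0, 0, 0, -1], [0, 0, 0, 0, 0, 0, -1]])

```text
time_s: 14.87
eef_pos: [510.2, 12.3, 63.2]
ee_rot: [-0.0, 0.719, 0.695, -0.0]
force: [-1.5, -1.2, -0.1]
grip_width: 0.001
```

Still moving freely at about 1.5 N, so I'll continue in small steps.

Emit:
play_rows(deltas=[[0.04, 0.0, 0, 0, 0, 0, -1], [0, 0, 0, 0, 0, 0, -1]])

```text
time_s: 15.03
eef_pos: [510.7, 12.5, 63.0]
ee_rot: [-0.001, 0.719, 0.695, -0.001]
force: [-7.6, -1.8, 2.9]
grip_width: 0.0
```

Emit:
play_rows(deltas=[[0.03, 0.0, 0, 0, 0, 0, -1], [0, 0, 0, 0, 0, 0, -1]])

```text
time_s: 15.2
eef_pos: [511.1, 12.5, 62.8]
ee_rot: [-0.002, 0.719, 0.695, -0.002]
force: [-12.1, -0.8, 6.4]
grip_width: -0.004
```

Emit:
play_rows(deltas=[[0.03, 0.0, 0, 0, 0, 0, -1], [0, 0, 0, 0, 0, 0, -1]])

```text
time_s: 15.37
eef_pos: [511.4, 12.6, 62.7]
ee_rot: [-0.003, 0.719, 0.695, -0.003]
force: [-16.3, -2.0, 7.0]
grip_width: 0.003
```

```bash
python3 - <<'E'
from h import *
wings()
E
```

```text
{80: 5, 90: 10, 100: 3, 110: 5, 120: 8, 130: 26, 140: 7, 250: 14, 260: 6}
90 r [19. 29.] ztop 78.0
130 r [25. 45.] ztop 91.0
250 r [19. 30.] ztop 78.0
```

The nut is at its stop: 16 N with almost no motion, and wing tops at 78–80 mm. Now I withdraw back, up and away.

Emit:
play_rows(deltas=[[-0.2, 0, 0, 0, 0, 0, -1], [-0.3, 0, 0, 0, 0, 0, -1], [0, 0, 0.8, 0, 0, 0, -1], [0, 0, 0.8, 0, 0, 0, -1], [0, 0, 0.8, 0, 0, 0, -1], [0, 0, 0.8, 0, 0, 0, -1], [0, 0.8, 0, 0, 0, 0, -1], [0, 0.9, 0, 0, 0, 0, -1]])

```text
time_s: 16.08
eef_pos: [495.6, 80.0, 193.5]
ee_rot: [0.002, 0.72, 0.694, 0.002]
force: [-0.1, 1.1, -1.3]
grip_width: 0.003
```

Emit:
play_rows(deltas=[[-0.3, 0.9, 0, 0, 0, 0, -1], [-0.3, 0.9, 0, 0, 0, 0, -1], [-0.3, 0.9, 0, 0, 0, 0, -1], [-0.3, 0.9, 0, 0, 0, 0, -1], [-0.3, 0.9, 0, 0, 0, 0, -1], [-0.3, 0.9, 0, 0, 0, 0, -1], [0, 0, 0, 0, 0, 0, -1], [0, 0, 0, 0, 0, 0, -1]])

```text
time_s: 16.75
eef_pos: [421.7, 297.9, 191.4]
ee_rot: [0.0, 0.718, 0.696, 0.001]
force: [-0.6, 0.3, 0.2]
grip_width: -0.0
```

```bash
python3 - <<'E'
from h import *
c=wings("top"); save("t9",c["pixels"][150:300,240:440],4); wings("side")
d=np.load("top0.npz")["im"].astype(int); x=(abs(c["pixels"].astype(int)-d).sum(-1)>90)
print({n:int(x[b:e,a:f].sum()) for n,(a,f,b,e) in dict(weight=(366,386,195,215),bowl=(404,440,213,250),jar=(270,297,195,222),spat=(455,530,205,312),block=(463,500,310,345),glass=(122,160,303,332),cup=(116,150,209,240)).items()}, sensors.sense()["dq"].round(4))
E
```

```text
{80: 21, 90: 18, 260: 20, 270: 21}
80 r [21. 40.] ztop 83.0
90 r [20. 40.] ztop 82.0
260 r [20. 38.] ztop 81.0
270 r [19. 38.] ztop 81.0
{80: 10, 90: 57, 100: 11, 250: 12, 260: 6}
80 r [20. 41.] ztop 80.0
90 r [22. 43.] ztop 80.0
100 r [18. 29.] ztop 77.0
250 r [19. 40.] ztop 92.0
{'weight': 0, 'bowl': 0, 'jar': 0, 'spat': 0, 'block': 0, 'glass': 545, 'cup': 0} [-0.0228 -0.0047  0.0014 -0.0008  0.0007  0.0028]
```

View pics/t9.png

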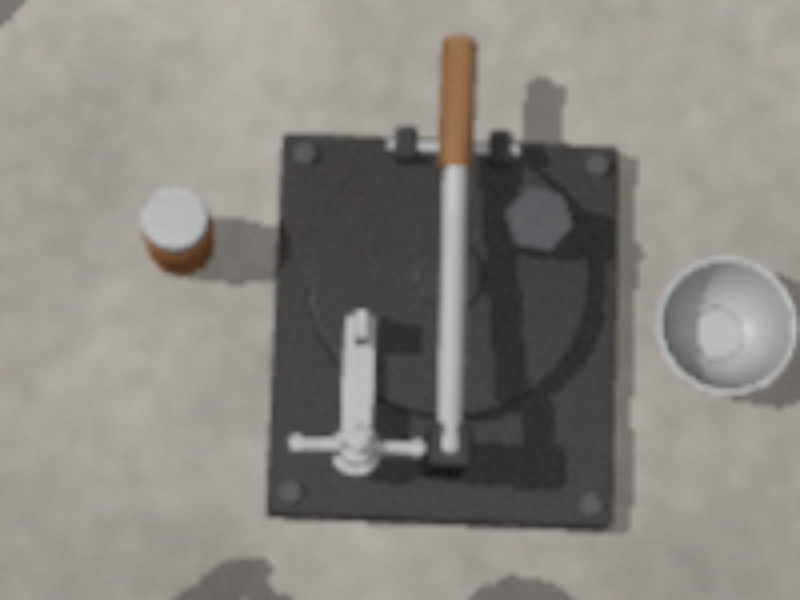

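The final view shows the clamp arm straight along the press's +x (360,310→450) and the wings along its y axis (290–425,445). The weight and jar are in place. The robot is hiding the tea glass from the top camera, so I check it from the side before handing in.

```bash
python3 - <<'E'
from h import *
c=capture("side"); a=np.load("side0.npz")["im"].astype(int)
for im in (a,c["pixels"].astype(int)):
    g=(im[...,1]-np.maximum(im[...,0],im[...,2])>25); g[:, :165]=0; g[:,215:]=0
    v,u=np.nonzero(g); print("glass",len(u),u.mean(),v.mean())
print(order.finish_job())
E
```

```text
glass 474 188.5717299578059 208.44725738396625
glass 501 188.30938123752495 208.36127744510978
the job is handed in; nothing more can be done
None
```

The press is clamped and the job is handed in, at about 17 s of the 72 s allowed; no verdict was reported.

- **Clamp arm:** I pushed it shut by its tab until it stopped. The force rose to about 20 N with almost no further motion.
- **Wing nut:** I spun it down clockwise in four fingertip strokes, about 466° in total. It reached its stop at about 16 N. Both peak forces are well below the 60 N limit.
- **Hand:** It was withdrawn, and the force on the tool reads about zero.

**Last checks**
- **Pose:** In the last top view the arm lies along the press's +x. The wings lie along its y axis, measured at about 90° and 270°. Wing tops are at about 80 mm, which matches a snug nut.
- **Small things:** The weight, bowl, jar, spatula, block and cup show no change against the first picture. The tea glass was hidden by the robot in the top view, so that check disagreed. In the side view it is within 0.3 px of its start position.
- **Small disagreement:** The tab stopped about 3 mm (0.04 rad) short of my predicted contact point. That is within the 0.12 rad tolerance, and I put it down to my guess of the finger's thickness.

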